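# Break the lid stay and shut the cast chest

### The job

The grey steel chest of dental casts stands open, its lid propped by a folding stay that is locked at the knuckle. Break the stay by pushing its knuckle in towards the hinge, then lower the lid gently until it is fully shut, without letting it drop. Leave the bottle, the dish and the cast beside the chest where they stand.

Things in the scene. Friction and masses are not known exactly. Their poses are not given: they have to be found in the camera images.
- chest: Grey sheet-steel chest fixed to the worktop, 200 mm deep (x) x 260 mm wide (y) x 100 mm high, open at the top, walls 4 mm; origin at the centre of its underside, x from its front to its rear (hinge) side, y to the left, z up. Two plaster casts, 42 mm high at most above the worktop, stand in its rear half. Yawed up to 0.3 rad.
- lid_hinge (a point): Middle of the lid's hinge axis, on the chest's rear top edge (100 mm behind the origin, 100 mm up); the axis runs along the chest's y.
- lid (a joint): Angle the lid has closed: 0 = propped open, 68 deg up from shut; 1.187 = fully shut. The lid is a 10 mm slab, 204 mm deep, 264 mm wide, about 0.3 kg. Its hinge is stiff: once the stay is broken the lid stays where it is left while more than about 55 deg up from shut; lower down its weight can overcome the hinge and it drops if not held. While the stay is locked it cannot close.
- lid_handle (a point): Centre of the bar of the lid's bow handle: round, 10 mm thick, 100 mm long, parallel to the hinge, held about 40 mm from the middle of the lid's front edge (slanting 45 deg forward and up when shut). With the lid shut it lies 225 mm in front of the hinge axis and 40 mm above it; it swings about that axis with the lid and can turn between the fingers.
- knuckle (a point): Centre of the stay's knuckle, a steel boss 22 mm in diameter, 20 mm long along the chest's y. Locked, it stands 38 mm above the chest's rim, bowed to the front, the raised lid leaning over it. It breaks when pushed with a few newtons to the rear and down (30 deg below level, square to the links): 9 mm brings it straight, push it 25 to 30 mm in all. The lid sinks a few degrees meanwhile.
- stay_knuckle (a joint): Bend of the stay at its knuckle: 0 = locked, bowed 12 deg past straight against its stop; 0.21 = straight; above that it is broken and folds towards the hinge, up to about 2.94 with the lid shut.
- small_bottle: Small dropper bottle, 39 mm wide, 82 mm high, standing left of the chest; origin under its centre. A bystander.
- dappen_dish: Small waisted mixing dish, 35 mm wide, 24 mm high, left of the chest; origin under its centre. A bystander.
- stone_cast: Dental cast of yellow stone, 56 x 58 x 31 mm, right of the chest; origin under its centre. A bystander.
- stay_foot (a point): The stay's lower pivot, in the chest 40 mm behind its front and 40 mm below its rim, 24 mm in from the outer face of its right-hand (-y) side. From here two flat links, 12 mm wide and 85 mm long, joined at the knuckle, run up and back to a pivot under the lid, 120 mm from the hinge. The stay folds back into the chest as the lid shuts.

How it is judged (in metres and radians):
On the way:
1. the stay is broken well past straight while the lid still stands open (value of joint stay_knuckle above 0.45 rad and value of joint lid below 0.5 rad), for 0.1 s.
At the end, for the whole second after the job is handed in: the lid is fully shut (within 0.035 rad, 7 mm at the front edge) and at rest, released (value of joint lid above 1.152 rad and velocity of joint lid between -0.05 and 0.05 rad/s); the robot touches nothing.
It fails at once if the lid is slammed (faster than 1.5 rad/s, 0.3 m/s at its edge, in the last 0.15 rad) (value of joint lid above 1.037 rad and velocity of joint lid above 1.5 rad/s).
It fails at once if the bottle, dish or cast beside the chest is moved more than 3 cm (distance of any of small_bottle, dappen_dish, stone_cast from where it was at the start of the episode above 0.03 m).
It also fails if it takes over 51 s, if anything falls off the work surface, if the arm or the gripper's body presses on something with over 40 N, if the wrist force passes 120 N, or if a joint passes its speed limit or range.

### The arm

A 6-joint arm with a two-finger parallel gripper is mounted at the origin on a cart in front of the work surface, level with it; the furniture and walls round the work are solid. World frame = base frame: x ahead of the robot, y to its left, z up, the work surface at z = 0. Lengths are in m, angles in degrees, forces in N, time in s.
With the tool pointing down it reaches from about 0.375 to 0.9 m from the base axis. Payload 3.1 kg.
Tool frame: the origin (TCP) lies midway between the tips of the shut fingers; the grasp point (between the pads) lies 19 mm behind it; z points along the fingers, y is the line along which they close (so a half turn about z gives the same grasp; the last joint's range is limited). The gripper opens to 87 mm and grips with 3 to 60 N. Pads are 19 mm wide; open, the fingers measure 117 mm over their backs; the gripper's body (75 mm by 190 mm) begins 51 mm behind the grasp point.
Start: joints at [-79.727, 30.224, 82.088, -0, 67.689, -10.227], TCP at [0.219, -0.585, 0.223] pointing down, gripper open.
Joint ranges: [-176.69, 176.69], [-43.24, 126.21], [12.49, 139.97], [-82, 262], [0, 151.66], [-163.58, 163.58]. Speed limits (degrees/s): [159.86, 159.86, 180, 180, 180, 180].

### API

Orientations are given as a 3x3 rotation matrix whose columns are the frame's x, y, z axes.
In Python, from rig import bot, cam, ticket, read_state gives the robot as it stands (bot), with the cameras (cam), the readings as plain functions and the job (ticket).
- The arm moves only by the tool steer_hand, called as name([rows], argument=value, ...), one row to a line, values as JSON. Schema: {"type":"object","properties":{"offsets":{"type":"array","items":{"type":"array","items":{"type":"number"},"minItems":7,"maxItems":7},"minItems":1,"maxItems":20},"only":{"type":"string"},"quiet":{"type":"boolean"},"lines":{"type":"string"}},"required":["offsets"],"additionalProperties":false}. offsets is a list of rows, 1 to 20 of them, each of 7 numbers: dx, dy, dz in normalised numbers (1 is 0.8 m), then a rotation vector rx, ry, rz in shares of 180 degrees (1.0 is 180 degrees), then the opening from 0.0 (shut) to 1.0 (fully open); each row is the pose to reach, as a shift and turn from the pose commanded when the call began, along the tool's axes at that moment; what a row does not reach only later rows make up. A row lasts 1/10 s, in which the tool goes at most 0.05 m and 8.59 degrees, less where a joint would pass 70% of its speed; a pose out of reach is approached as far as the arm can. The fingers move at their own pace and stop on an object; the grip force is fixed at half the most. Time passes only in rows, so rows that do not move let the fingers close. The tool returns the time, the measured TCP pose, the force, the opening and the grip force at its end. only (a regular expression) keeps the lines of the reply that match it, lines (a string "A,B") keeps lines A to B, and quiet returns only ok. Shift and turn numbers lie between -1 and 1, and a call with a number outside is refused. Input that does not fit is refused with a message, and nothing moves.
- read_state(): the state, without advancing time (a new reading comes with each control period).
- cam.capture(name): name is "scene" or "top" or "wrist"; returns a dict with "color" (480x640x3 uint8, red, green, blue), "K" (3x3 intrinsics, pixels), "view" (4x4, takes a point from world to camera coordinates); the wrist camera has in their place "mount" (4x4, takes a point from camera to tool coordinates, whose origin is the TCP and whose axes are the flange's). Camera axes: x right, y up, looking along -z (the intrinsics and any distortion apply to the point x, -y, -z); pixel columns grow to the right and rows downward; lengths in m; the calibration is good to about 2 mm. A picture is of the moment at which its call begins: read the wrist's pose just before it. There is no depth.
- ticket.hand_in(): hands the job in; it is judged then, once.
The state is a dict: "time_s": time; "joint_positions": joint angles; "qvel": joint speeds; "tau": joint torques, N m; "position": TCP position; "tcp_rot": TCP orientation; "force": force on the tool from outside, world axes, zero at the start; "moment": the same for the moment, N m; "opening": opening from 0.0 (shut) to 1.0 (fully open); "grasp_force": force on a finger pad.
Only numpy, scipy, OpenCV 4.12 (cv2) and the standard library are available. Lean on these libraries where they do the work, as an engineer would, in place of code of your own. Each camera call takes 0.05 s, during which the arm holds its last target. There are 200 camera calls.

## Working session

There is one attempt and no reset: what is moved stays moved. The work goes in short steps, Python scripts to look and compute and a tool call to move; the robot and the scene stay as the last step left them, time stands still between calls to the robot, and variables do not carry over. Pictures are saved under pics/ and viewed, at most 12 in all, crops included, and the job is handed in when it is done.

```bash
ls; mkdir -p pics; python3 - <<'E'
from rig import bot, cam, ticket, read_state
import cv2,numpy as np
np.set_printoptions(precision=4,suppress=True)
for n in("scene","top"):
    c=cam.capture(n);cv2.imwrite(f"pics/{n}0.png",c["color"][:,:,::-1]);print(n,c["K"],c["view"],[k for k in c])
    np.savez(n+"0.npz",K=c["K"],view=c["view"],**({"d":c["dist"]} if "dist" in c else {}))
s=read_state();print(s["time_s"],s["position"],s["tcp_rot"])
E
```

```text
pics
rig.py
scene [[530.638    0.     314.2559]
 [  0.     530.638  235.4219]
 [  0.       0.       1.    ]] [[-0.6318 -0.7751 -0.0105  0.3873]
 [ 0.401  -0.3384  0.8513 -0.3864]
 [-0.6634  0.5336  0.5246 -1.0419]
 [ 0.      0.      0.      1.    ]] ['color', 'K', 'view']
top [[539.8737   0.     314.9445]
 [  0.     539.8737 231.1863]
 [  0.       0.       1.    ]] [[-0.3513 -0.9362  0.007   0.2542]
 [ 0.8367 -0.3106  0.4509 -0.555 ]
 [-0.42    0.1643  0.8925 -1.513 ]
 [ 0.      0.      0.      1.    ]] ['color', 'K', 'view']
0.1 [ 0.2188 -0.5848  0.2217] [[ 0.9367  0.3502 -0.0003]
 [ 0.3502 -0.9367  0.0019]
 [ 0.0004 -0.0019 -1.    ]]
```

View pics/scene0.png

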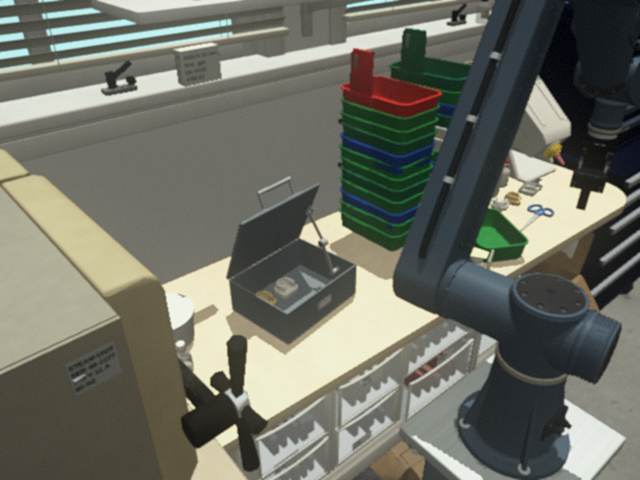

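View pics/top0.png

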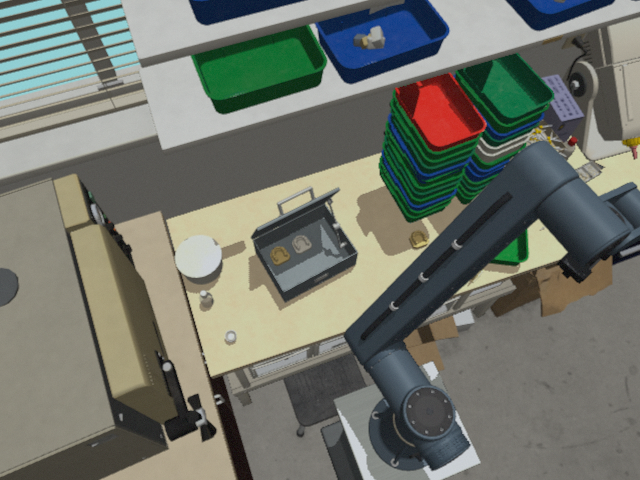

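Chest at about (305,250) in the top view and (293,270) in the scene view. The lid leans back with its handle at (275,185) scene, and the tray stacks are to the right rear. I'll enlarge both.

```bash
python3 - <<'E'
import cv2
a=cv2.imread("pics/scene0.png")[165:345,215:375];b=cv2.imread("pics/top0.png")[175:310,240:370]
cv2.imwrite("pics/a1.png",cv2.resize(a,(533,600),interpolation=cv2.INTER_CUBIC))
cv2.imwrite("pics/b1.png",cv2.resize(b,(578,600),interpolation=cv2.INTER_CUBIC))
E
```

```text
(no output)
```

View pics/a1.png

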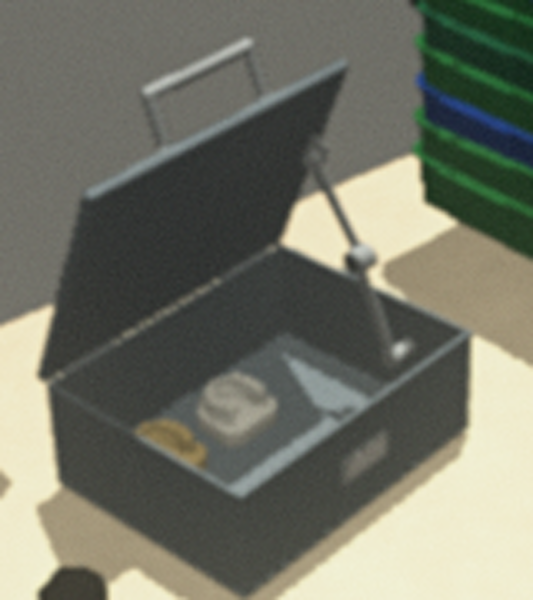

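View pics/b1.png

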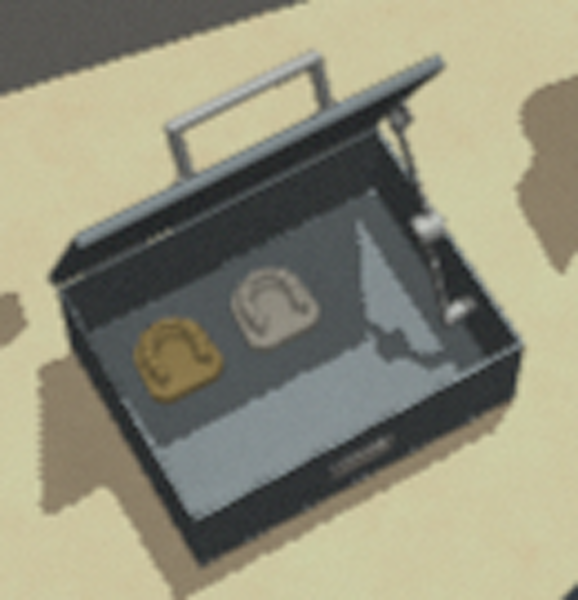

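Both crops are clear. The scene crop shows the knuckle at (360,258) and the handle ends at (147,92) and (251,43). In the top crop the knuckle is at (429,226) and the handle ends at (170,128) and (317,57). Next I'll fit the chest pose.

```bash
cat > h.py <<'E'
import numpy as np
from scipy.optimize import least_squares
from scipy.spatial.transform import Rotation as R
np.set_printoptions(precision=4,suppress=True)
def proj(n,P):
    c=np.load(n+"0.npz");p=P@c["view"][:3,:3].T+c["view"][:3,3]
    return np.c_[c["K"][0,2]-c["K"][0,0]*p[:,0]/p[:,2], c["K"][1,2]+c["K"][1,1]*p[:,1]/p[:,2]]
def lidpt(up,d,h,y):  # up in rad from shut
    return np.array([.1-d*np.cos(up)+h*np.sin(up),y,.1+d*np.sin(up)+h*np.cos(up)])
def W(q,p): return np.r_[q[0],q[1],0]+R.from_euler('z',q[2]).apply(p)
E
cat > fit.py <<'E'
from h import *
u=np.radians(68)
pts=dict(FL=[-.1,.13,.1],FR=[-.1,-.13,.1],FLb=[-.1,.13,0],FRb=[-.1,-.13,0],RL=[.1,.13,.1],H1=lidpt(u,.225,.04,.05),H2=lidpt(u,.225,.04,-.05),
 L1=lidpt(u,.204,.005,.132),L2=lidpt(u,.204,.005,-.132),K=[-.021,-.106,.138])
obs=dict(scene=dict(FL=(240,495),FR=(468,332),FLb=(245,597),FRb=(467,432),H1=(147,92),H2=(251,43),L1=(90,193),L2=(346,66),K=(360,258)),
 top=dict(FL=(200,520),FR=(522,347),FLb=(203,565),H1=(170,128),H2=(317,57),L1=(78,243),L2=(440,60),K=(429,226)))
s=dict(scene=(215,165,3.331,3.333),top=(240,175,4.446,4.444))
def res(q):
    r=[]
    for n in obs:
        o=np.array([(s[n][0]+a/s[n][2],s[n][1]+b/s[n][3]) for a,b in obs[n].values()])
        r.append(proj(n,W(q,np.array([pts[k] for k in obs[n]],float)))-o)
    return np.vstack(r)
f=least_squares(lambda q:res(q).ravel(),[.6,.1,0],loss='soft_l1');q=f.x
print(q);print(res(q));np.save("q.npy",q)
for k in pts: print(k,W(q,np.array(pts[k],float)))
E
python3 fit.py
```

```text
[0.591  0.0832 0.1774]
[[ 0.4282  0.9655]
 [ 1.1183 -0.6291]
 [ 0.4955  3.1802]
 [ 0.2428  0.1877]
 [-0.0612  1.2235]
 [-1.5389  1.2875]
 [-0.9227  0.5552]
 [-0.2625 -2.1225]
 [ 3.9208  2.4113]
 [-1.064  -0.6707]
 [ 0.7617 -2.5362]
 [-0.3148  0.5092]
 [ 0.2518 -1.134 ]
 [-1.1089 -1.1255]
 [-0.4391 -0.9702]
 [ 0.5732 -1.9328]
 [ 1.945   2.7654]]
FL [0.4696 0.1936 0.1   ]
FR [ 0.5155 -0.0624  0.1   ]
FLb [0.4696 0.1936 0.    ]
FRb [ 0.5155 -0.0624  0.    ]
RL [0.6665 0.2289 0.1   ]
H1 [0.6341 0.1418 0.3236]
H2 [0.6518 0.0433 0.3236]
L1 [0.5955 0.2182 0.291 ]
L2 [ 0.6421 -0.0417  0.291 ]
K [ 0.589  -0.0248  0.138 ]
```

```bash
cat >> fit.py <<'E'
Rz=R.from_euler('z',q[2])
def px(n,k): a,b=obs[n][k];return np.array([s[n][0]+a/s[n][2],s[n][1]+b/s[n][3]])
for k in ("K","H1","H2","L1","L2","FR"):
    g=least_squares(lambda p:np.r_[proj("scene",p[None])[0]-px("scene",k),proj("top",p[None])[0]-px("top",k)],[.6,0,.15])
    print(k,g.x,"chest",Rz.inv().apply(g.x-[q[0],q[1],0]),"err",g.fun)
E
python3 fit.py|tail -6
```

```text
K [ 0.5991 -0.0211  0.1418] chest [-0.0105 -0.1041  0.1418] err [ 0.329   0.0705 -0.3485 -0.1848]
H1 [0.6278 0.1449 0.3301] chest [0.0471 0.0542 0.3301] err [ 0.1843  0.0389 -0.2058 -0.0893]
H2 [0.6444 0.0435 0.3296] chest [ 0.0455 -0.0486  0.3296] err [ 0.1942  0.0412 -0.206  -0.0967]
L1 [0.5905 0.2184 0.2947] chest [0.0234 0.1331 0.2947] err [ 0.0695  0.0146 -0.0813 -0.0342]
L2 [ 0.6383 -0.0391  0.2874] chest [ 0.025  -0.1287  0.2874] err [-0.1255 -0.0268  0.129   0.0655]
FR [ 0.5086 -0.0542  0.1049] chest [-0.1054 -0.1207  0.1049] err [ 0.6848  0.1479 -0.7223 -0.4204]
```

```bash
cat > tgt.py <<'E'
import sys
from h import *
from rig import bot, cam, ticket, read_state
q=np.load("q.npy");Rz=R.from_euler('z',q[2])
def tool(tilt,yflip=-1,grip='y'):   # tilt=deg below level; fingers closing along chest y or across the bar
    t=np.radians(tilt);z=np.array([np.cos(t),0,-np.sin(t)])
    y=np.array([0,-1.,0]); x=np.cross(y,z)
    if grip!='y': y,x=(x,-y) if grip=='+' else (-x,y)
    return Rz.as_matrix()@np.c_[x,y,z]
def delta(p,Rt):
    s=read_state();R0=np.array(s["tcp_rot"])
    print("t",s["time_s"],"shift",R0.T@(p-s["position"]),"rotvec",np.degrees(R.from_matrix(R0.T@Rt).as_rotvec()),"goal",p)
E
python3 - <<'E'
from tgt import *
for T in (45,):delta(W(q,np.array([-.018-.1*.707,-.105,.14+.1*.707])),tool(T))
for n,u,v,z in(("scene",387,248,0),("scene",342,205,0),("top",400,222,0),("top",418,240,0.015),("top",508,262,0),("top",205,298,.04),("top",230,337,.02)):
    c=np.load(n+"0.npz");g=least_squares(lambda p:proj(n,np.array([[p[0],p[1],z]]))[0]-[u,v],[.6,0]);print(n,u,v,g.x)
E
```

```text
t 0.1 shift [ 0.4765 -0.4079  0.0119] rotvec [-4.1657 44.8651  9.7552] goal [ 0.5222 -0.0358  0.2107]
scene 387 248 [ 0.622 -0.292]
scene 342 205 [ 0.9149 -0.3706]
top 400 222 [ 0.6037 -0.2595]
top 418 240 [ 0.5163 -0.2815]
top 508 262 [ 0.3488 -0.5263]
top 205 298 [0.5551 0.4205]
top 230 337 [0.4187 0.3847]
```

Units first: shifts go in shares of 0.8 m and turns go in shares of 180 degrees. So 0.4765 m is 0.5956, -0.408 m is -0.51, 44.87 degrees is 0.2493.

steer_hand([
  [0.15, -0.125, -0.025, -0.0056, 0.0611, 0.0133, 0.5],
  [0.3, -0.25, -0.025, -0.0111, 0.1222, 0.0272, 0],
  [0.45, -0.375, 0, -0.0167, 0.1889, 0.0406, 0],
  [0.5956, -0.51, 0.015, -0.0232, 0.2493, 0.0542, 0],
  [0.5956, -0.51, 0.015, -0.0232, 0.2493, 0.0542, 0],
  [0.5956, -0.51, 0.015, -0.0232, 0.2493, 0.0542, 0],
  [0.5956, -0.51, 0.015, -0.0232, 0.2493, 0.0542, 0],
  [0.5956, -0.51, 0.015, -0.0232, 0.2493, 0.0542, 0],
  [0.5956, -0.51, 0.015, -0.0232, 0.2493, 0.0542, 0],
  [0.5956, -0.51, 0.015, -0.0232, 0.2493, 0.0542, 0],
  [0.5956, -0.51, 0.015, -0.0232, 0.2493, 0.0542, 0],
  [0.5956, -0.51, 0.015, -0.0232, 0.2493, 0.0542, 0],
  [0.5956, -0.51, 0.015, -0.0232, 0.2493, 0.0542, 0],
  [0.5956, -0.51, 0.015, -0.0232, 0.2493, 0.0542, 0],
  [0.5956, -0.51, 0.015, -0.0232, 0.2493, 0.0542, 0],
  [0.5956, -0.51, 0.015, -0.0232, 0.2493, 0.0542, 0],
  [0.5956, -0.51, 0.015, -0.0232, 0.2493, 0.0542, 0],
  [0.5956, -0.51, 0.015, -0.0232, 0.2493, 0.0542, 0],
])

```text
time_s: 1.9
position: [0.5222, -0.0381, 0.2106]
tcp_rot: [[0.696, 0.173, 0.697], [0.124, -0.985, 0.121], [0.707, 0.002, -0.707]]
force: [-0.4, 0.2, 0.4]
opening: 0.001
grasp_force: 0.0
```

```bash
python3 - <<'E'
from tgt import *
import cv2
s=read_state();c=cam.capture("wrist");cv2.imwrite("pics/w1.png",c["color"][:,:,::-1])
np.savez("w1.npz",K=c["K"],mount=c["mount"],p=s["position"],Rt=s["tcp_rot"]);print(s["time_s"],s["joint_positions"])
M=np.eye(4);M[:3,:3]=s["tcp_rot"];M[:3,3]=s["position"];np.savez("w10.npz",K=c["K"],view=np.linalg.inv(M@c["mount"]))
for p in([-.025,-.106,.138],[-.018,-.105,.14],[-.0105,-.104,.142]):print(proj("w1",W(q,np.array([p]))))
E
```

```text
1.9 [-34.039   20.6821 130.2252 101.6952  30.0478 -47.8572]
[[314.8391 251.7102]]
[[313.3222 241.0898]]
[[311.8276 229.9817]]
```

View pics/w1.png

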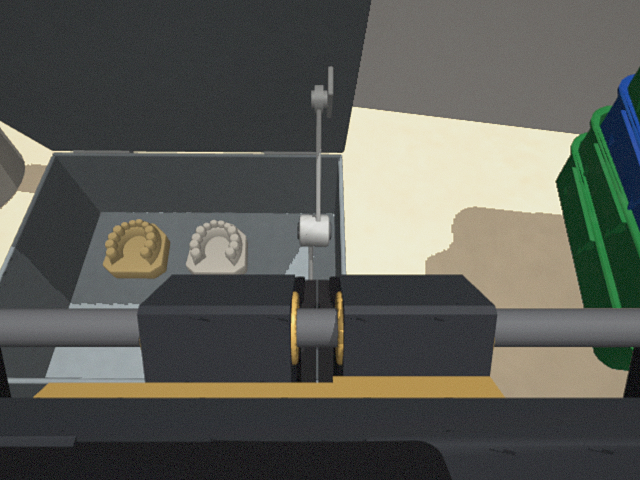

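```bash
cat > g.py <<'E'
from tgt import *
o={"scene":(215+360/3.331,165+258/3.333),"top":(240+429/4.446,175+226/4.444),"w1":(314.5,231)}
g=least_squares(lambda p:np.concatenate([proj(n,p[None])[0]-o[n] for n in o]),[.6,0,.15]);K=g.x
chest=lambda p:Rz.inv().apply(p-np.r_[q[:2],0])
print(K,chest(K),g.fun);np.save("K.npy",K)
z=tool(45)[:,2];d=Rz.apply([.866,0,-.5])
s=read_state();R0=np.array(s["tcp_rot"])
for a,b in((30,0),(11,0),(11,15),(11,30)): print(a,b,R0.T@(K-z*a/1e3+d*b/1e3-s["position"]))
delta(K-z*.03,tool(45))
E
python3 g.py
```

```text
[ 0.6    -0.0226  0.1398] [-0.0098 -0.1057  0.1398] [ 0.5427  0.3912 -0.0341 -0.2748 -0.0699 -0.1097]
30 0 [ 0.006  -0.0016  0.0761]
11 0 [ 0.006  -0.0017  0.0951]
11 15 [ 0.0098 -0.0017  0.1095]
11 30 [ 0.0137 -0.0018  0.124 ]
t 1.95 shift [ 0.006  -0.0016  0.0761] rotvec [ 0.2009 -0.0049 -0.0303] goal [ 0.5791 -0.0263  0.161 ]
```

Converted, 0.1095 m is 0.1369, 0.09 m is 0.1125.

steer_hand([
  [0.0075, -0.002, 0.0375, 0, 0, 0, 0],
  [0.0075, -0.002, 0.075, 0, 0, 0, 0],
  [0.0075, -0.002, 0.1, 0, 0, 0, 0],
  [0.0075, -0.002, 0.1125, 0, 0, 0, 0],
  [0.0075, -0.002, 0.1188, 0, 0, 0, 0],
  [0.0088, -0.0021, 0.1238, 0, 0, 0, 0],
  [0.01, -0.0021, 0.1288, 0, 0, 0, 0],
  [0.0113, -0.0021, 0.1338, 0, 0, 0, 0],
  [0.0123, -0.0021, 0.1369, 0, 0, 0, 0],
])

```text
time_s: 2.85
position: [0.6054, -0.0201, 0.1404]
tcp_rot: [[0.695, 0.176, 0.697], [0.126, -0.984, 0.123], [0.708, 0.003, -0.707]]
force: [-0.2, 0.3, 1.3]
opening: 0.005
grasp_force: 0.0
```

```bash
python3 - <<'E'
from tgt import *
import cv2
a=cam.capture("wrist")["color"][:,:,::-1];b=cam.capture("scene")["color"][165:345,215:375,::-1]
cv2.imwrite("pics/w2.png",np.hstack([cv2.resize(a,(400,300)),cv2.resize(b,(267,300))]))
E
```

```text
(no output)
```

View pics/w2.png

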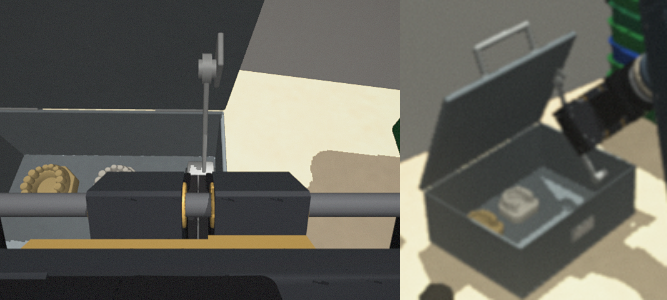

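The wrist view shows the boss at (202,166), right at the fingertips, and the lid still up. I'll keep pushing.

Converted, 0.008 m is 0.01, 0.004 m is 0.005.

steer_hand([
  [0.0013, 0, 0.005, 0, 0, 0, 0],
  [0.0025, 0, 0.01, 0, 0, 0, 0],
])

```text
time_s: 3.15
position: [0.6122, -0.0186, 0.1357]
tcp_rot: [[0.696, 0.176, 0.696], [0.126, -0.984, 0.123], [0.707, 0.002, -0.707]]
force: [0.9, -0.7, 0.5]
opening: 0.009
grasp_force: 0.0
```

steer_hand([
  [0.0013, 0, 0.005, 0, 0, 0, 0],
  [0.0025, 0, 0.01, 0, 0, 0, 0],
  [0.0025, 0, 0.01, 0, 0, 0, 0],
])

```text
time_s: 3.45
position: [0.6183, -0.0175, 0.1303]
tcp_rot: [[0.698, 0.176, 0.694], [0.126, -0.984, 0.123], [0.705, 0.002, -0.709]]
force: [-2.5, -1.3, -2.2]
opening: 0.007
grasp_force: 1.2
```

```bash
python3 - <<'E'
from tgt import *
import cv2
a=cam.capture("wrist")["color"][:,:,::-1];b=cam.capture("scene")["color"][165:345,215:375,::-1]
cv2.imwrite("pics/w3.png",np.hstack([cv2.resize(a,(400,300)),cv2.resize(b,(267,300))]))
E
```

```text
(no output)
```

View pics/w3.png

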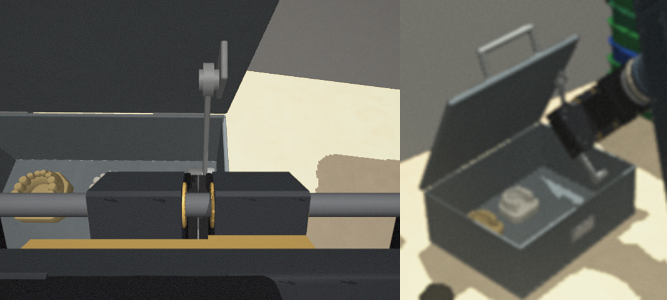

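```bash
python3 - <<'E'
from tgt import *
c=np.load("w1.npz");V=np.linalg.inv(c["mount"]);np.savez("t0.npz",K=c["K"],view=V)
print(c["mount"])
for d in(0,.011,.02,.03,.04,.05,.07): print(d,proj("t",np.array([[0,0,d],[.01,0,d],[-.01,0,d]])).ravel())
s=read_state();M=np.eye(4);M[:3,:3]=s["tcp_rot"];M[:3,3]=s["position"];np.savez("w30.npz",K=c["K"],view=np.linalg.inv(M@c["mount"]))
for cl in(0,3,6,9,12,15):
    u=np.radians(68-cl); print(cl,proj("scene",W(q,np.array([lidpt(u,.225,.04,.05),lidpt(u,.204,.005,-.132)]))).ravel(),proj("w3",W(q,np.array([lidpt(u,.12,-.024,-.106)]))))
print(s["force"],s["position"],Rz.inv().apply(s["position"]-np.r_[q[:2],0]))
E
```

```text
[[-0.0007  0.9683  0.2498  0.0677]
 [ 1.      0.0006  0.0005 -0.0003]
 [ 0.0003  0.2498 -0.9683 -0.1628]
 [ 0.      0.      0.      1.    ]]
0 [317.5716 299.8034 317.5667 277.7572 317.5762 321.2275]
0.011 [317.5306 290.4315 317.5255 269.5423 317.5356 310.7649]
0.02 [317.5004 283.5293 317.4952 263.5008 317.5055 303.0484]
0.03 [317.4699 276.553  317.4645 257.4021 317.4752 295.2397]
0.04 [317.4422 270.21   317.4367 251.8636 317.4475 288.1318]
0.05 [317.4169 264.4179 317.4114 246.8115 317.4223 281.6343]
0.07 [317.3723 254.2221 317.3668 237.931  317.3777 270.1809]
0 [259.0697 193.8262 318.6102 182.6795] [[324.5462 138.9826]]
3 [262.7177 196.3947 321.6253 185.2241] [[324.52   160.1015]]
6 [266.3614 199.1996 324.5872 187.94  ] [[324.4722 181.106 ]]
9 [269.987  202.2331 327.4849 190.8184] [[324.4037 201.7769]]
12 [273.5803 205.4859 330.3072 193.8498] [[324.3159 221.9088]]
15 [277.1272 208.9478 333.0435 197.0237] [[324.2102 241.315 ]]
[-2.4654 -1.0151 -0.3797] [ 0.6184 -0.0175  0.1309] [ 0.0092 -0.104   0.1309]
```

Converted, -0.12 m is -0.15, -0.07 m is -0.0875.

steer_hand([
  [0, 0, -0.0125, 0, 0, 0, 0],
  [0, 0, -0.0375, 0, 0, 0, 0],
  [0, 0, -0.0875, 0, 0, 0, 0],
  [0, 0, -0.15, 0, 0, 0, 0],
  [0, 0, -0.15, 0, 0, 0, 0],
])

```text
time_s: 4.05
position: [0.533, -0.0316, 0.2207]
tcp_rot: [[0.692, 0.177, 0.7], [0.129, -0.984, 0.122], [0.711, 0.006, -0.704]]
force: [0.3, -0.4, -0.2]
opening: 0.01
grasp_force: 0.0
```

```bash
python3 - <<'E'
from tgt import *
import cv2
b=cam.capture("scene")["color"][165:345,215:375,::-1];t=cam.capture("top")["color"][175:310,240:370,::-1]
cv2.imwrite("pics/s4.png",np.hstack([cv2.resize(b,(400,450),interpolation=2),cv2.resize(t,(400,450),interpolation=2)]))
for z in(.4,.6,.8):
  for (u,v) in((300,100),(160,148)):
    g=least_squares(lambda p:proj("top",np.array([[p[0],p[1],z]]))[0]-[u,v],[.6,0]);print(z,g.x, proj("scene",np.array([[*g.x,z]])))
E
```

```text
0.4 [ 0.8874 -0.0132] [[252.1132 118.5565]]
0.4 [0.8624 0.3963] [[105.6398 161.6259]]
0.6 [0.7257 0.0414] [[265.2834  55.9001]]
0.6 [0.7049 0.3826] [[120.9511  86.716 ]]
0.8 [0.564 0.096] [[285.1788 -38.7509]]
0.8 [0.5474 0.3689] [[144.1111 -26.5936]]
```

View pics/s4.png

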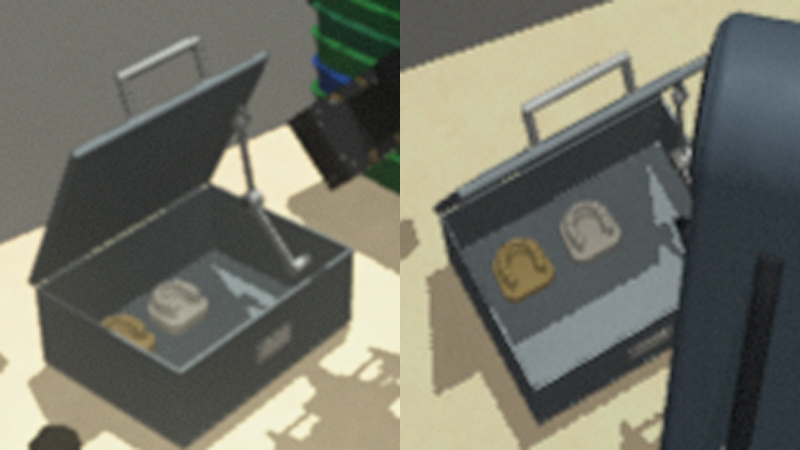

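The stay is clearly broken: in the left half the knuckle (254,200) now lies well behind the line from pivot (242,118) to foot (298,262). Handle ends are at (120,76) and (197,42) in the left half and (525,108) and (628,58) in the right half.

```bash
python3 - <<'E'
from tgt import *
H=[]
for a,b in (((120,76),(125,108)),((197,42),(228,58))):
    o={"scene":(215+a[0]/2.5,165+a[1]/2.5),"top":(240+b[0]/3.077,175+b[1]/3.333)}
    g=least_squares(lambda p:np.concatenate([proj(n,p[None])[0]-o[n] for n in o]),[.6,0,.3]);H.append(g.x)
    c=Rz.inv().apply(g.x-np.r_[q[:2],0]);print(g.x,c,g.fun,np.degrees(np.arctan2(c[2]-.1,.1-c[0])-np.arctan2(.04,.225)),np.hypot(c[2]-.1,.1-c[0]))
B=np.mean(H,0);print(B);Rt=tool(70,grip='-')
delta(B-Rt[:,2]*.09,Rt)
E
```

```text
[0.6172 0.1419 0.3262] [0.0361 0.0531 0.3262] [ 0.1687  0.0357 -0.1884 -0.0828] 64.14840829017872 0.23501438018848245
[0.6331 0.0407 0.3223] [ 0.034  -0.0493  0.3223] [ 0.6004  0.1276 -0.6371 -0.3028] 63.375081217581226 0.2319506501521502
[0.6252 0.0913 0.3243]
t 4.15 shift [ 0.191  -0.1056 -0.0782] rotvec [-19.6147 -19.9858  88.4905] goal [0.5949 0.0858 0.4088]
```

Converted, 0.191 m is 0.2388, 0.13 m is 0.1625, 88.5 degrees is 0.4917.

steer_hand([
  [0.0375, 0, -0.0438, 0, 0, 0.05, 0.2],
  [0.075, -0.0125, -0.0875, -0.0111, -0.0111, 0.0944, 0.3],
  [0.125, -0.0375, -0.125, -0.0222, -0.0222, 0.1389, 0.3],
  [0.1625, -0.0625, -0.125, -0.0333, -0.0333, 0.1833, 0.3],
  [0.2, -0.0875, -0.1125, -0.05, -0.05, 0.2278, 0.3],
  [0.225, -0.1125, -0.1, -0.0611, -0.0611, 0.2722, 0.3],
  [0.2388, -0.132, -0.0975, -0.0722, -0.0722, 0.3167, 0.3],
  [0.2388, -0.132, -0.0975, -0.0833, -0.0833, 0.3611, 0.3],
  [0.2388, -0.132, -0.0975, -0.0944, -0.0944, 0.4056, 0.3],
  [0.2388, -0.132, -0.0975, -0.1, -0.1028, 0.45, 0.3],
  [0.2388, -0.132, -0.0975, -0.1089, -0.1111, 0.4917, 0.3],
  [0.2388, -0.132, -0.0975, -0.1089, -0.1111, 0.4917, 0.3],
  [0.2388, -0.132, -0.0975, -0.1089, -0.1111, 0.4917, 0.3],
  [0.2388, -0.132, -0.0975, -0.1089, -0.1111, 0.4917, 0.3],
  [0.2388, -0.132, -0.0975, -0.1089, -0.1111, 0.4917, 0.3],
  [0.2388, -0.132, -0.0975, -0.1089, -0.1111, 0.4917, 0.3],
])

```text
time_s: 5.75
position: [0.5958, 0.0878, 0.4049]
tcp_rot: [[0.402, -0.822, 0.402], [-0.906, -0.42, 0.048], [0.13, -0.384, -0.914]]
force: [0.3, 0.4, -0.4]
opening: 0.302
grasp_force: 0.0
```

```bash
python3 - <<'E'
from tgt import *
import cv2
s=read_state();c=cam.capture("wrist");cv2.imwrite("pics/w5.png",c["color"][:,:,::-1])
M=np.eye(4);M[:3,:3]=s["tcp_rot"];M[:3,3]=s["position"];np.savez("w50.npz",K=c["K"],view=np.linalg.inv(M@c["mount"]))
print(s["time_s"],s["joint_positions"])
print(proj("w5",np.array([[.6172,.1419,.3262],[.6331,.0407,.3223],[.6252,.0913,.3243]])))
E
```

```text
5.75 [ -4.6102   9.2772  89.1582   5.3902  58.1977 148.0716]
[[300.9797 322.2213]
 [350.2923 171.4807]
 [324.6148 249.6552]]
```

View pics/w5.png

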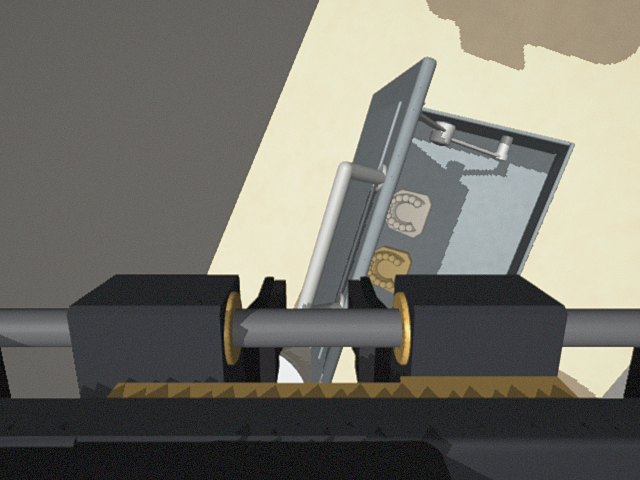

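The wrist view shows the bar from (345,168) to about (302,305), within 5 px of the prediction. But joint 6 is at 148° and near its limit, so I'll take the half-turned grasp instead.

```bash
python3 - <<'E'
from tgt import *
B=np.array([.6252,.0913,.3243]);Rt=tool(70,grip='+')
delta(B-Rt[:,2]*.09,Rt)
E
```

```text
t 5.8 shift [ 0.0007  0.0014 -0.0041] rotvec [   2.7892   -5.3797 -164.6348] goal [0.5949 0.0859 0.4089]
```

Converted, -0.004 m is -0.005, 0.0014 m is 0.0018, -160 degrees is -0.8889.

steer_hand([
  [0, 0, -0.005, 0.0006, -0.0017, -0.0444, 0.3],
  [0, 0, -0.005, 0.0017, -0.0028, -0.0889, 0.3],
  [0, 0, -0.005, 0.0022, -0.0044, -0.1333, 0.3],
  [0, 0, -0.005, 0.0028, -0.0056, -0.1778, 0.3],
  [0, 0, -0.005, 0.0039, -0.0072, -0.2222, 0.3],
  [0, 0, -0.005, 0.0044, -0.0089, -0.2667, 0.3],
  [0, 0, -0.005, 0.0056, -0.01, -0.3111, 0.3],
  [0, 0, -0.005, 0.0061, -0.0117, -0.3556, 0.3],
  [0, 0, -0.005, 0.0067, -0.0133, -0.4, 0.3],
  [0, 0, -0.005, 0.0078, -0.0144, -0.4444, 0.3],
  [0, 0, -0.005, 0.0083, -0.0161, -0.4889, 0.3],
  [0, 0, -0.005, 0.0089, -0.0172, -0.5333, 0.3],
  [0, 0, -0.005, 0.01, -0.0189, -0.5778, 0.3],
  [0, 0, -0.005, 0.0106, -0.0206, -0.6222, 0.3],
  [0, 0, -0.005, 0.0111, -0.0217, -0.6667, 0.3],
  [0, 0, -0.005, 0.0122, -0.0233, -0.7111, 0.3],
  [0, 0, -0.005, 0.0128, -0.0244, -0.7556, 0.3],
  [0, 0, -0.005, 0.0139, -0.0261, -0.8, 0.3],
  [0, 0, -0.005, 0.0144, -0.0278, -0.8444, 0.3],
  [0.0009, 0.0018, -0.005, 0.015, -0.0289, -0.8889, 0.3],
], lines="1,2")

```text
time_s: 7.8
position: [0.5934, 0.0857, 0.4082]
```

```bash
python3 - <<'E'
from tgt import *
B=np.array([.6252,.0913,.3243]);Rt=tool(70,grip='+')
for d in (-.09,.014):delta(B+Rt[:,2]*d,Rt)
s=read_state();print(s["joint_positions"])
M=np.eye(4);M[:3,:3]=s["tcp_rot"];M[:3,3]=s["position"]
import cv2
c=cam.capture("wrist");cv2.imwrite("pics/w6.png",c["color"][:,:,::-1]);np.savez("w60.npz",K=c["K"],view=np.linalg.inv(M@c["mount"]))
print(proj("w6",np.array([[.6172,.1419,.3262],[.6331,.0407,.3223],[.6252,.0913,.3243]])))
E
```

```text
t 7.8 shift [-0.      0.0017 -0.0001] rotvec [ 0.1701 -0.0861 -3.6194] goal [0.5949 0.0859 0.4089]
t 7.8 shift [-0.0002  0.0014  0.1039] rotvec [ 0.1701 -0.0861 -3.6194] goal [0.6299 0.0921 0.3111]
[ -5.22    10.3285  86.1831   5.9225  64.1238 -13.4549]
[[317.3    166.1381]
 [321.8324 319.22  ]
 [319.7876 246.8116]]
```

View pics/w6.png

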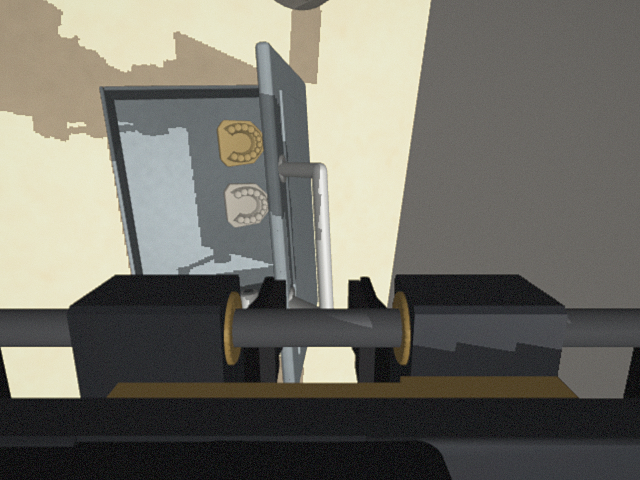

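The bar runs from (321,167) to (326,300), about 4 px (1.6 mm) further along tool +y than predicted. I'll correct for that and descend.

Converted, 0.104 m is 0.13, 0.003 m is 0.0038, -3.6 degrees is -0.02.

steer_hand([
  [0, 0.0038, 0, 0.0009, -0.0006, -0.02, 0.3],
  [0, 0.0038, 0.05, 0.0009, -0.0006, -0.02, 0.3],
  [0, 0.0038, 0.0875, 0.0009, -0.0006, -0.02, 0.3],
  [0, 0.0038, 0.1125, 0.0009, -0.0006, -0.02, 0.3],
  [0, 0.0038, 0.13, 0.0009, -0.0006, -0.02, 0.3],
  [0, 0.0038, 0.13, 0.0009, -0.0006, -0.02, 0.3],
])

```text
time_s: 8.45
position: [0.6306, 0.0918, 0.3099]
tcp_rot: [[-0.167, 0.928, 0.334], [0.986, 0.156, 0.059], [0.003, 0.339, -0.941]]
force: [-0.5, -0.3, 0.2]
opening: 0.298
grasp_force: 0.0
```

steer_hand([
  [0, 0, 0, 0, 0, 0, 0],
  [0, 0, 0, 0, 0, 0, 0],
  [0, 0, 0, 0, 0, 0, 0],
  [0, 0, 0, 0, 0, 0, 0],
  [0, 0, 0, 0, 0, 0, 0],
])

```text
time_s: 8.95
position: [0.6316, 0.0913, 0.3146]
tcp_rot: [[-0.167, 0.925, 0.341], [0.986, 0.156, 0.058], [0.0, 0.346, -0.938]]
force: [-1.3, 0.3, 4.5]
opening: 0.104
grasp_force: 30.0
```

```bash
python3 - <<'E'
from tgt import *
s=read_state();p=Rz.inv().apply(s["position"]-np.r_[q[:2],0]);z=tool(70)[:,2];print(p, Rz.inv().apply(s["tcp_rot"]), s["joint_positions"])
E
```

```text
[0.0414 0.0008 0.3146] [[-0.0009  0.94    0.3413]
 [ 0.9981 -0.0202  0.0582]
 [ 0.0616  0.3407 -0.9382]] [ -4.0955  18.3047  89.9901   5.9915  52.1372 -16.5514]
```

```bash
cat > swing.py <<'E'
from tgt import *
def d(u0,us):
    f=lambda u:lidpt(np.radians(u),.225,.04,0)
    T=tool(70,grip='+')
    for u in us: print(u,T.T@Rz.apply(f(u)-f(u0)))
import sys
a=list(map(float,sys.argv[1:]));d(a[0],a[1:])
E
python3 swing.py 64.5 63 61 59 57 55 52 49 46 43 40
```

```text
63.0 [ 0.     -0.006  -0.0004]
61.0 [ 0.     -0.0139 -0.0007]
59.0 [ 0.     -0.0219 -0.0007]
57.0 [ 0.     -0.0299 -0.0004]
55.0 [-0.     -0.0378  0.0001]
52.0 [ 0.     -0.0497  0.0014]
49.0 [ 0.     -0.0615  0.0034]
46.0 [-0.     -0.0732  0.006 ]
43.0 [ 0.     -0.0848  0.0092]
40.0 [-0.     -0.0961  0.0129]
```

Units first: shifts go in shares of 0.8 m and turns go in shares of 180 degrees. So -0.03 m is -0.0375, -0.022 m is -0.0275.

steer_hand([
  [0, -0.0075, -0.0005, 0, 0, 0, 0],
  [0, -0.0175, -0.0009, 0, 0, 0, 0],
  [0, -0.0275, -0.0009, 0, 0, 0, 0],
  [0, -0.0375, -0.0005, 0, 0, 0, 0],
  [0, -0.0375, -0.0005, 0, 0, 0, 0],
])

```text
time_s: 9.45
position: [0.6019, 0.0863, 0.3036]
tcp_rot: [[-0.167, 0.926, 0.339], [0.986, 0.157, 0.058], [0.0, 0.343, -0.939]]
force: [-4.5, -0.8, 7.2]
opening: 0.1
grasp_force: 30.0
```

steer_hand([
  [0, -0.01, 0.0006, 0, 0, 0, 0],
  [0, -0.0175, 0.0013, 0, 0, 0, 0],
  [0, -0.025, 0.0023, 0, 0, 0, 0],
  [0, -0.0325, 0.0035, 0, 0, 0, 0],
  [0, -0.0395, 0.0048, 0, 0, 0, 0],
])

```text
time_s: 9.95
position: [0.5748, 0.0817, 0.2888]
tcp_rot: [[-0.167, 0.926, 0.339], [0.986, 0.156, 0.058], [0.001, 0.344, -0.939]]
force: [-1.1, 0.8, 4.3]
opening: 0.106
grasp_force: 30.0
```

```bash
python3 - <<'E'
from tgt import *
s=read_state();print(Rz.inv().apply(s["position"]-np.r_[q[:2],0]))
E
```

```text
[-0.0163  0.0013  0.2888]
```

```bash
python3 swing.py 48.3 46 43.5 41 38.5 36 33.5 31 28.5 26 23.5 21
```

```text
46.0 [ 0.     -0.0089  0.002 ]
43.5 [ 0.     -0.0186  0.0046]
41.0 [ 0.     -0.0281  0.0077]
38.5 [ 0.     -0.0374  0.0111]
36.0 [-0.     -0.0466  0.0149]
33.5 [ 0.     -0.0557  0.0192]
31.0 [ 0.     -0.0645  0.0238]
28.5 [ 0.     -0.0731  0.0288]
26.0 [-0.     -0.0815  0.0342]
23.5 [-0.     -0.0896  0.0399]
21.0 [ 0.     -0.0975  0.046 ]
```

```bash
python3 swing.py 21 19 17 15 13 11 9 7 5 3 1.5 0 -1
```

```text
19.0 [-0.     -0.0061  0.0051]
17.0 [-0.     -0.0121  0.0104]
15.0 [ 0.     -0.0178  0.016 ]
13.0 [-0.     -0.0233  0.0217]
11.0 [-0.     -0.0287  0.0276]
9.0 [ 0.     -0.0338  0.0337]
7.0 [-0.     -0.0387  0.04  ]
5.0 [-0.     -0.0434  0.0465]
3.0 [ 0.     -0.0479  0.0531]
1.5 [ 0.     -0.0511  0.0581]
0.0 [ 0.     -0.0542  0.0633]
-1.0 [-0.     -0.0562  0.0667]
```

Converted, -0.0466 m is -0.0583, -0.0374 m is -0.0468.

steer_hand([
  [0, -0.0111, 0.0025, 0, 0, 0, 0],
  [0, -0.0233, 0.0058, 0, 0, 0, 0],
  [0, -0.0351, 0.0096, 0, 0, 0, 0],
  [0, -0.0468, 0.0139, 0, 0, 0, 0],
  [0, -0.0583, 0.0186, 0, 0, 0, 0],
  [0, -0.0583, 0.0186, 0, 0, 0, 0],
])

```text
time_s: 10.55
position: [0.5348, 0.0751, 0.2566]
tcp_rot: [[-0.167, 0.928, 0.334], [0.986, 0.156, 0.058], [0.001, 0.339, -0.941]]
force: [-2.8, -3.1, 0.6]
opening: 0.105
grasp_force: 30.0
```

steer_hand([
  [0, -0.0114, 0.0054, 0, 0, 0, 0],
  [0, -0.0224, 0.0111, 0, 0, 0, 0],
  [0, -0.0331, 0.0174, 0, 0, 0, 0],
  [0, -0.0436, 0.0241, 0, 0, 0, 0],
  [0, -0.0538, 0.0313, 0, 0, 0, 0],
  [0, -0.0636, 0.0389, 0, 0, 0, 0],
  [0, -0.0636, 0.0389, 0, 0, 0, 0],
])

```text
time_s: 11.25
position: [0.4993, 0.0692, 0.2102]
tcp_rot: [[-0.166, 0.927, 0.336], [0.986, 0.156, 0.058], [0.002, 0.341, -0.94]]
force: [-2.8, -2.8, -0.2]
opening: 0.104
grasp_force: 30.0
```

```bash
python3 - <<'E'
from tgt import *
s=read_state();print(Rz.inv().apply(s["position"]-np.r_[q[:2],0]),s["joint_positions"])
E
```

```text
[-0.0928  0.0024  0.2102] [ -8.7312  15.9866 114.7467  12.2256  30.8783 -27.7757]
```

Converted, 0.0465 m is 0.0581, 0.04 m is 0.05.

steer_hand([
  [0, -0.0076, 0.0064, 0, 0, 0, 0],
  [0, -0.0151, 0.013, 0, 0, 0, 0],
  [0, -0.0223, 0.02, 0, 0, 0, 0],
  [0, -0.0291, 0.0271, 0, 0, 0, 0],
  [0, -0.0359, 0.0345, 0, 0, 0, 0],
  [0, -0.0423, 0.0421, 0, 0, 0, 0],
  [0, -0.0484, 0.05, 0, 0, 0, 0],
  [0, -0.0543, 0.0581, 0, 0, 0, 0],
  [0, -0.0543, 0.0581, 0, 0, 0, 0],
])

```text
time_s: 12.15
position: [0.4751, 0.0653, 0.152]
tcp_rot: [[-0.166, 0.927, 0.336], [0.986, 0.156, 0.059], [0.002, 0.341, -0.94]]
force: [-3.9, -3.4, -0.6]
opening: 0.104
grasp_force: 30.0
```

steer_hand([
  [0, -0.003, 0.0043, 0, 0, 0, 0],
  [0, -0.0056, 0.0083, 0, 0, 0, 0],
  [0, -0.0081, 0.0123, 0, 0, 0, 0],
  [0, -0.0106, 0.0163, 0, 0, 0, 0],
  [0, -0.0135, 0.021, 0, 0, 0, 0],
  [0, -0.0135, 0.021, 0, 0, 0, 0],
  [0, -0.0135, 0.021, 0, 0, 0, 0],
])

```text
time_s: 12.85
position: [0.4709, 0.0646, 0.1333]
tcp_rot: [[-0.167, 0.927, 0.337], [0.986, 0.156, 0.059], [0.002, 0.342, -0.94]]
force: [-4.8, -3.3, -1.6]
opening: 0.102
grasp_force: 30.0
```

```bash
python3 - <<'E'
from tgt import *
s=read_state();print(Rz.inv().apply(s["position"]-np.r_[q[:2],0]),s["joint_positions"])
E
```

```text
[-0.1215  0.0029  0.1333] [-10.1748  23.9284 123.3812  26.2823  15.3498 -44.1111]
```

Converted, 0.005 m is 0.0063, 0.0025 m is 0.0031.

steer_hand([
  [0, -0.0013, 0.0031, 0, 0, 0, 0],
  [0, -0.0025, 0.0063, 0, 0, 0, 0],
  [0, -0.0025, 0.0063, 0, 0, 0, 0],
  [0, -0.0025, 0.0063, 0, 0, 0, 0],
])

```text
time_s: 13.25
position: [0.4705, 0.0646, 0.1291]
tcp_rot: [[-0.167, 0.926, 0.339], [0.986, 0.156, 0.058], [0.001, 0.344, -0.939]]
force: [-10.7, -5.5, 13.0]
opening: 0.104
grasp_force: 30.0
```

steer_hand([
  [0, -0.0013, 0.0031, 0, 0, 0, 0],
  [0, -0.0025, 0.0063, 0, 0, 0, 0],
  [0, -0.0025, 0.0063, 0, 0, 0, 0],
  [0, -0.0025, 0.0063, 0, 0, 0, 0],
])

```text
time_s: 13.65
position: [0.4718, 0.0648, 0.1256]
tcp_rot: [[-0.167, 0.924, 0.343], [0.986, 0.156, 0.058], [0.0, 0.348, -0.937]]
force: [-12.3, -4.0, 28.3]
opening: 0.098
grasp_force: 30.0
```

Converted, -0.006 m is -0.0075, -0.004 m is -0.005.

steer_hand([
  [0, 0.0013, -0.005, 0, 0, 0, 0],
  [0, 0.0013, -0.0075, 0, 0, 0, 0.3],
  [0, 0.0013, -0.0075, 0, 0, 0, 0.3],
  [0, 0.0013, -0.0075, 0, 0, 0, 0.3],
  [0, 0.0013, -0.0075, 0, 0, 0, 0.3],
])

```text
time_s: 14.15
position: [0.4709, 0.0641, 0.129]
tcp_rot: [[-0.166, 0.926, 0.339], [0.986, 0.156, 0.058], [0.001, 0.344, -0.939]]
force: [0.5, -0.6, 0.0]
opening: 0.285
grasp_force: 0.0
```

steer_hand([
  [0, 0, -0.0125, 0, 0, 0, 0.3],
  [0, 0, -0.0375, 0, 0, 0, 0.3],
  [0, 0, -0.075, 0, 0, 0, 0.3],
  [0, 0, -0.125, 0, 0, 0, 0.3],
  [0, 0, -0.1625, 0, 0, 0, 0.3],
  [0, 0, -0.1625, 0, 0, 0, 0.3],
  [0, 0, -0.1625, 0, 0, 0, 0.3],
])

```text
time_s: 14.85
position: [0.4267, 0.0566, 0.2515]
tcp_rot: [[-0.166, 0.925, 0.341], [0.986, 0.156, 0.058], [0.0, 0.345, -0.938]]
force: [-0.5, 1.0, -0.9]
opening: 0.297
grasp_force: 0.0
```

```bash
python3 - <<'E'
from tgt import *
import cv2
b=cam.capture("scene")["color"][165:345,175:375,::-1];t=cam.capture("wrist")["color"][:,:,::-1]
cv2.imwrite("pics/s7.png",np.hstack([cv2.resize(b,(400,360),interpolation=2),cv2.resize(t,(400,360))]))
E
```

```text
(no output)
```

View pics/s7.png

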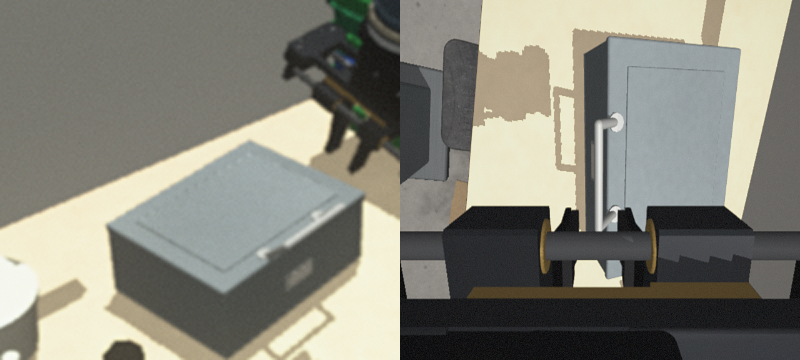

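Both views show the lid flat and flush on the chest, with the gripper clear of the handle.

```bash
python3 -c "
from rig import bot, cam, ticket, read_state
print(ticket.hand_in())"
```

```text
the job is handed in; nothing more can be done
None
```

I broke the stay, lowered the lid under grip until it was fully shut, let go of the handle and backed the gripper clear, then handed the job in at about 15 s; no verdict came back, and I did not re-measure the bottle, dish and cast, though the arm never worked near them.

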